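Stack the press clutch: toothed disc, then separator plate, tabs alternating

ROBOT

A 7-joint arm with a two-finger parallel gripper is mounted at the origin on the work surface. World frame = base frame: x ahead of the robot, y to its left, z up, the work surface at z = 0. Lengths are in m, angles in rad, forces in N, time in s.
With the tool pointing down it reaches from about 0.4 to 0.875 m from the base axis. Payload 6.5 kg.
Tool frame: the origin (TCP) lies at the very end of the fingers, on their centre line; the grasp point (between the pads) lies 19 mm behind it (ctrl.grip_depth is the distance from the TCP to the grasp point, in m); z points along the fingers, y is the line along which they close (so a half turn about z gives the same grasp; the last joint's range is limited). The gripper opens to 88 mm and grips with 3 to 60 N. Pads are 18 mm wide; open, the fingers measure 123 mm over their backs; the gripper's body (75 mm by 187 mm) begins 45 mm behind the grasp point.
Start: joints at [1.174, 0.536, -0.004, 1.538, 0.003, 1.067, -0.071], TCP at [0.211, -0.615, 0.205] pointing down, gripper open.
Joint ranges: [-2.7, 2.7], [-0.37, 2.16], [-1.27, 1.26], [0.24, 2.4], [-1.31, 4.45], [0.19, 1.91], [-2.76, 2.76]. Speed limits (rad/s): [2.39, 2.39, 3.14, 3.14, 3.14, 3.14, 3.14].

INTERFACE

Orientations are given as a unit quaternion [x, y, z, w].
In Python, from station import ctrl gives the robot as it stands.
- The arm moves only by the tool servo_tool, never from a script. Its argument "commands" is a list of rows, each a list of 3 entries, a list of its own where there are three numbers: the shift along the tool's x, y, z in mm, then the turn about the tool's z in degrees, then the opening, from 0 (shut) to 1 (fully open). A call has 1 to 20 rows; each row shifts and turns the commanded pose from where the row before left it, along the tool's axes as they then stand; what a row does not reach is not made up. A row lasts 1/12 s, in which the tool goes at most 41.7 mm and 7.16 degrees, less where a joint would pass 70% of its speed; a pose out of reach is approached as far as the arm can. A call is refused whole if a number of a shift passes 41.7 or a number of a turn 7.16, either way. A call with a gripper value outside its range is refused whole. The fingers move at their own pace and stop on an object; the grip force is fixed at half the most. Time passes only in rows, so rows that do not move let the fingers close. It gives the time, the measured TCP pose, the force, the opening and the grip force at its end, in the units of the state.
- ctrl.observe(): the state, without advancing time (a new reading comes with each control period).
- ctrl.snapshot(name): name is "side" or "top" or "wrist"; returns a dict with "color" (480x640x3 uint8, red, green, blue), "depth" (480x640 float32, m along the optical axis (not along the pixel's ray), 0 where there is no reading), "vertical_fov" (degrees; the focal length in pixels is half the picture's height over the tangent of half this angle, whatever the lens; pixels are square), "cx", "cy" (the principal point, pixels), "rvec" (rotation vector, rad) and "tvec" (3), from world to camera coordinates, as OpenCV has them; the wrist camera has in their place "T_tool_cam" (4x4, takes a point from camera to tool coordinates, whose origin is the TCP and whose axes are the flange's). Camera axes: x right, y down, z forward; pixel columns grow to the right and rows downward; lengths in m; the calibration is good to about 2 mm. A picture is of the moment at which its call begins: read the wrist's pose just before it.
- ctrl.close_job(): hands the job in; it is judged then, once.
The state is a dict: "t": time; "q": joint angles; "qd": joint speeds; "effort": joint torques, N m; "position": TCP position; "tool_rot": TCP orientation; "force": force on the tool from outside, world axes, zero at the start; "moment": the same for the moment, N m; "finger_gap": finger opening in m; "grip_force": force on a finger pad.
Only numpy, scipy, OpenCV 4.12 (cv2) and the standard library are available. Lean on these libraries where they do the work, as an engineer would, in place of code of your own. Each camera call takes 0.05 s, during which the arm holds its last target. There are 200 camera calls.

TASK

Reassemble the clutch pack of the cutting press on its upright splined hub, which already carries one plate with a tab. First put on the toothed clutch disc with its tab pointing the opposite way to the tab of the plate on the hub, then on top of it the smooth separator plate with its tab opposite to the disc's. Both must slip over the splines and lie flat, fully home on the stack.

Things in the scene. Friction and masses are not known exactly. Their poses are not given: they have to be found in the camera images.
- hub: Fixed splined shaft upright on a 120 x 120 x 20 mm wooden block. Origin: on its axis at bench height; z up; x along the fitted plate's tab. Smooth fitted plate, 60 mm across: 20 to 30 mm above origin. Shaft 21 mm thick, nose at 65 mm; splines along +x, -x, +y, -y, 6 mm wide, reach 17.5 mm from the axis, end at 56 mm. Undersides come to rest at 30 mm (disc) and 40 mm (separator).
- hub_tab (a point): Middle of the end face of the fitted plate's tab (18 mm wide, 10 mm thick): 58 mm from the hub's axis along hub x, 25 mm above the bench.
- disc_center (a point): Centre of the loose clutch disc, dark steel with lining pads, flat on the bench, 10 mm thick, about 0.12 kg. Eleven square rim teeth, 62 mm across (flat tooth ends at its +y and -y), and one longer tab, 18 mm wide, ending 58 mm from the centre along +x; z up. Gaps in the bore along +x, -x, +y, -y take the splines with 3.5 mm play and 12 degrees of turn either way: it fits in four ways.
- separator_center (a point): Centre of the loose separator plate, bright steel, flat on the bench, 10 mm thick, about 0.12 kg: smooth ring 60 mm across, no rim teeth, one tab 18 mm wide ending 58 mm from the centre along +x; z up. Same bore and play as the disc. (The like-sized ring without any tab is not part of the job.)
Mind the look-alikes: they are no part of the job. Leave any green or red look-alike of the part that bears separator_center alone.

How it is judged:
By the outcome, as a careful person would: the job done as asked, in the order asked, and still so for the second after the job is handed in, with the robot touching nothing.
It also fails if it takes over 54 s, if anything falls off the work surface, if the arm or the gripper's body presses on something with over 40 N, if the wrist force passes 120 N, or if a joint passes its speed limit or range.

## Working session

There is one attempt and no reset: what is moved stays moved. The work goes in short steps, Python scripts to look and compute and a tool call to move; the robot and the scene stay as the last step left them, time stands still between calls to the robot, and variables do not carry over. Pictures are saved under pics/ and viewed, at most 14 in all, crops included, and the job is handed in when it is done.

Besides the shell and the picture viewer there is one more tool, called after ">>>" in YAML: its name, and indented under it one key for each argument. servo_tool: Moves the arm, as the interface text tells. Its arguments: {"type":"object","properties":{"commands":{"type":"array"}},"required":["commands"]}

```bash
mkdir -p pics; ls
cat > h.py <<'E'
import numpy as np, cv2
from scipy.spatial.transform import Rotation as R
from station import ctrl
def snap(n):
    st=ctrl.observe(); s=ctrl.snapshot(n)
    f=240/np.tan(np.radians(s["vertical_fov"])/2)
    if n=="wrist":
        T=np.eye(4);T[:3,:3]=R.from_quat(st["tool_rot"]).as_matrix();T[:3,3]=st["position"]
        C=T@np.array(s["T_tool_cam"])
    else:
        W=np.eye(4);W[:3,:3]=R.from_rotvec(np.ravel(s["rvec"])).as_matrix();W[:3,3]=np.ravel(s["tvec"]);C=np.linalg.inv(W)
    v,u=np.mgrid[:480,:640];d=s["depth"]
    P=np.stack([(u-s["cx"])/f*d,(v-s["cy"])/f*d,d],-1)@C[:3,:3].T+C[:3,3]
    return s,P,C,f
def save(n,img): cv2.imwrite("pics/"+n,cv2.cvtColor(img,cv2.COLOR_RGB2BGR))
E
python3 - <<'E'
from h import *
for n in("top","side"):
    s,P,C,f=snap(n); np.savez(f"{n}.npz",c=s["color"],P=P,d=s["depth"]); save(n+"1.png",s["color"]); print(n,C[:3,3],f,s["cx"],s["cy"])
o=ctrl.observe();print(o["position"],o["tool_rot"],o["finger_gap"],o["t"],o["force"])
print(ctrl.grip_depth)
E
```

```text
pics
top [ 0.4893145  -0.0376788   0.99097141] 571.7849379808645 326.5231175950365 238.91871056462338
side [ 0.3340456  -0.7931203   0.62347785] 573.9045479326772 323.1300754814595 244.99501584308942
[ 0.21090092 -0.61421104  0.2037272 ] [ 9.86347794e-01  1.64673738e-01 -1.81253483e-04 -7.46494758e-04] 0.08804892852828411 0.1 [0.19495148 0.44489375 1.39277673]
0.0187
```

View pics/top1.png

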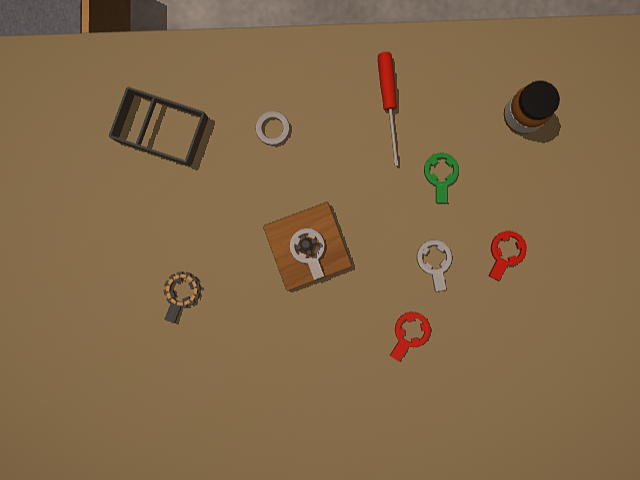

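The top view shows the toothed disc at (183,290) with its tab toward (174,320), and the hub at (307,245) with its tab toward (318,275). Separator candidates are the bright tabbed plate at (435,258), green at (441,170), red at (508,247) and (412,329), and the tabless ring at (272,128). I choose the bright tabbed one at (435,258).

Run:
```python
from h import *
z=np.load("top.npz");c=z["c"];P=z["P"]
for n,(u,v) in dict(disc=(183,290),sep=(435,258),hub=(307,245)).items():
    w=P[v-50:v+51,u-50:u+51]; H=w[...,2]
    lo,hi=(0.005,0.02) if n!="hub" else (0.0255,0.036)
    m=((H>lo)&(H<hi)).astype(np.uint8)
    k,l,st,ce=cv2.connectedComponentsWithStats(m); i=1+np.argmax(st[1:,4]); m=l==i
    Q=w[m]; print(n,m.sum(),Q.mean(0),"range",np.ptp(Q,0))
    g=Q.mean(0)[:2]; r=np.linalg.norm(Q[:,:2]-g,axis=1); 
    # fit annulus+tab template by brute optimise: tip direction from the farthest points
    far=Q[r>r.max()-0.012][:,:2].mean(0); d=(far-g)/np.linalg.norm(far-g)
    al=(Q[:,:2]-g)@d; ac=(Q[:,:2]-g)@[-d[1],d[0]]
    body=al<0.02
    print(" tip dir deg",np.degrees(np.arctan2(d[1],d[0])),"along",np.percentile(al,[.5,99.5]),"across",np.percentile(ac,[.5,99.5]))
    cen=g+d*(al.max()-0.058)+np.array([-d[1],d[0]])*np.percentile(ac,[1,99]).mean();print(" center by tip",cen, "z",np.median(Q[:,2]))
for (u,v) in[(320,240),(320,140),(420,240)]: print(u,v,P[v,u])
a=c[215:365,120:270];b=c[180:330,370:520];e=c[180:330,240:390]
save("crop.png",cv2.resize(np.hstack([a,e,b]),None,fx=1.75,fy=1.75,interpolation=cv2.INTER_CUBIC))
```

```text
disc 799 [0.47831201 0.23515603 0.00989701] range [0.08718217 0.06179911 0.01052224]
 tip dir deg 163.03346955871535 along [-0.04031958  0.04716751] across [-0.02935938  0.03145532]
 center by tip [0.4877536  0.23069864] z 0.009932492366010792
sep 785 [ 0.52173625 -0.20495378  0.01021286] range [0.08722319 0.05911917 0.01013461]
 tip dir deg -171.16781511506392 along [-0.03869987  0.04680206] across [-0.0283677   0.02870702]
 center by tip [ 0.53208197 -0.20332787] z 0.010273784384722928
hub 776 [0.54660388 0.00960462 0.03009251] range [0.08509806 0.05918769 0.01047463]
 tip dir deg -163.82422172862152 along [-0.03864973  0.04662747] across [-0.02911242  0.02782601]
 center by tip [0.55649454 0.01302822] z 0.03006675745402032
320 240 [ 0.5641437  -0.00966283  0.02735616]
320 140 [ 0.7432603  -0.01341733 -0.00081665]
420 240 [ 0.56151721 -0.18246145 -0.00201579]
```

View pics/crop.png

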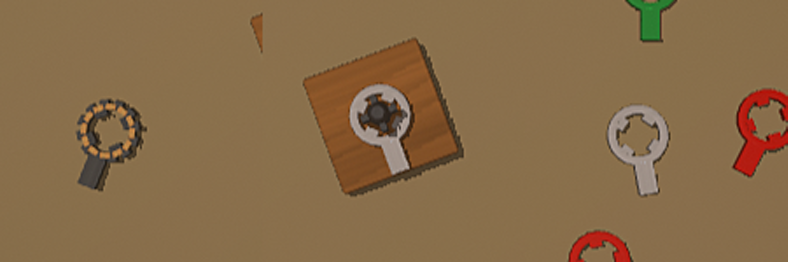

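View pics/side1.png

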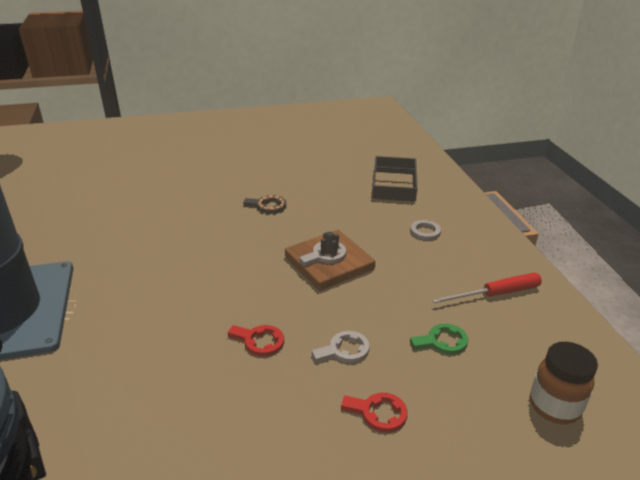

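The crop confirms the choice: bright steel, one tab, splined bore at (435,258). The red and green ones are neighbours, and the side view agrees. Moving out around the base first.

>>> servo_tool:
  commands:
    - [[34.5,-17.8,0],0,1]
    - [[34.5,-17.8,0],0,1]
    - [[34.5,-17.8,0],0,1]
    - [[34.5,-17.8,0],0,1]
    - [[34.5,-17.8,0],0,1]
    - [[34.5,-17.8,0],0,1]
    - [[34.5,-17.8,0],0,1]
    - [[34.5,-17.8,0],0,1]
    - [[34.5,-17.8,0],0,1]
    - [[34.5,-17.8,0],0,1]
    - [[34.5,-17.8,0],0,1]
    - [[34.5,-17.8,0],0,1]
    - [[34.5,-17.8,0],0,1]
    - [[0,0,0],0,1]

```text
t: 1.27
position: [0.5658, -0.2406, 0.2042]
tool_rot: [0.985, 0.17, 0.002, -0.002]
force: [-0.6, 0.4, 0.1]
finger_gap: 0.088
grip_force: 0.0
```

```bash
cat >> h.py <<'E'
from scipy.optimize import minimize
def psi():
    m=R.from_quat(ctrl.observe()["tool_rot"]).as_matrix(); return np.degrees(np.arctan2(m[1,0],m[0,0]))
def fit(P,c0,a0,zlo,zhi,rad=0.030):
    """fit centre and tab angle (deg): signed-distance of ring+tab outline on a height-banded grid"""
    x=P[...,0]-c0[0];y=P[...,1]-c0[1]
    near=(np.hypot(x,y)<0.085)&np.isfinite(P[...,2])
    X=np.stack([x[near],y[near]],1);h=(P[...,2][near]>zlo)&(P[...,2][near]<zhi)
    keep=np.hypot(*X.T)>0.022; X=X[keep];h=h[keep]
    def sd(p):
        a=np.radians(a0+p[2]);c,s=np.cos(a),np.sin(a);D=X-p[:2]/1000
        u=D@[c,s];v=D@[-s,c]
        return np.maximum(rad-np.hypot(u,v),np.minimum(np.minimum(0.009-abs(v),0.058-u),u))
    def cost(p): return np.mean((1/(1+np.exp(-sd(p)/0.0007))-h)**2)
    b=min((minimize(cost,[dx,dy,da],method="Nelder-Mead",options=dict(initial_simplex=np.array([dx,dy,da])+np.array([[0,0,0],[5,0,0],[0,5,0],[0,0,6]]))) for dx in(-4,4) for dy in(-4,4) for da in(-4,4)),key=lambda r:r.fun)
    return np.array(c0)+b.x[:2]/1000,a0+b.x[2],b.fun,h.sum()
E
python3 - <<'E'
from h import *
P=np.load("top.npz")["P"]
print("disc",fit(P,(.488,.231),163,.005,.018,.0305))
print("sep",fit(P,(.532,-.203),-171,.005,.018))
print("hub",fit(P,(.5565,.013),-164,.0255,.036))
s,P,C,f=snap("wrist");print(np.round(s["T_tool_cam"],4),f);save("w1.png",s["color"])
print("wsep",fit(P,(.532,-.203),-171,.005,.018))
o=ctrl.observe();print(o["t"],o["position"],psi(),o["q"])
E
```

```text
disc (array([0.48784056, 0.23189087]), np.float64(157.30976534394335), np.float64(0.014094623982956243), np.int64(656))
sep (array([ 0.53211869, -0.20416566]), np.float64(-171.8976704926941), np.float64(0.0079516785639902), np.int64(650))
hub (array([0.55662463, 0.01327292]), np.float64(-161.02723992959736), np.float64(0.0029164725882638927), np.int64(623))
[[ 3.000e-04 -9.499e-01 -3.125e-01  8.080e-02]
 [ 1.000e+00  3.000e-04 -2.000e-04 -8.000e-04]
 [ 3.000e-04 -3.125e-01  9.499e-01 -1.802e-01]
 [ 0.000e+00  0.000e+00  0.000e+00  1.000e+00]] 352.0537529295201
wsep (array([ 0.523815  , -0.20412496]), np.float64(-173.06821777490995), np.float64(0.007914326668779876), np.int64(1409))
1.3167 [ 0.56300927 -0.24471793  0.20400593] 19.424637532448433 [ 0.44139558  0.48038009 -0.14180103  1.63287135  0.07258377  1.03371726
 -0.95349649]
```

View pics/w1.png

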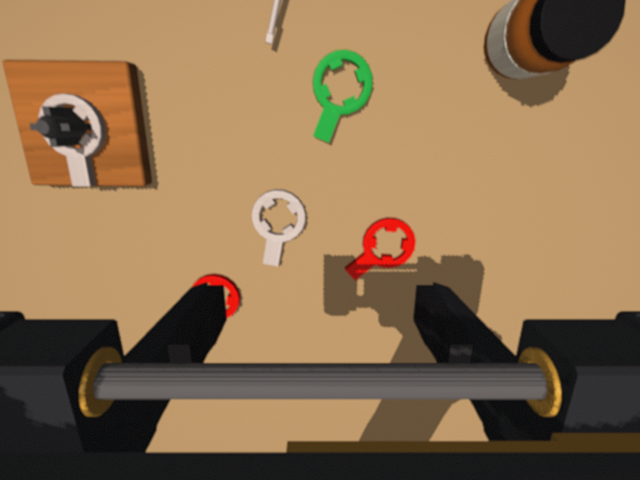

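The wrist view shows the separator at (278,216), the red plates at (388,242) and (215,295), green at (343,83), and the hub at (66,127). Going on to the disc.

>>> servo_tool:
  commands:
    - [[11.4,-36.7,0],0,1]
    - [[11.4,-36.7,0],0,1]
    - [[11.4,-36.7,0],0,1]
    - [[11.4,-36.7,0],0,1]
    - [[11.4,-36.7,0],0,1]
    - [[11.4,-36.7,0],0,1]
    - [[11.4,-36.7,0],0,1]
    - [[11.4,-36.7,0],0,1]
    - [[11.4,-36.7,0],0,1]
    - [[11.4,-36.7,0],0,1]
    - [[11.4,-36.7,0],0,1]
    - [[11.4,-36.7,0],0,1]

```text
t: 2.32
position: [0.5463, 0.2108, 0.2043]
tool_rot: [0.987, 0.164, -0.0, 0.001]
force: [0.2, -0.3, 0.4]
finger_gap: 0.0882
grip_force: 0.0
```

>>> servo_tool:
  commands:
    - [[0,0,3],-7.05,1]
    - [[0,0,3],-7.05,1]
    - [[0,0,3],-7.05,1]
    - [[0,0,3],-7.05,1]
    - [[0,0,3],-7.05,1]
    - [[0,0,3],-7.05,1]
    - [[0,0,3],-7.05,1]
    - [[0,0,3],-7.05,1]
    - [[0,0,3],-7.05,1]
    - [[0,0,3],-7.05,1]
    - [[0,0,3],-7.05,1]
    - [[0,0,3],-7.05,1]
    - [[0,0,3],-7.05,1]
    - [[0,0,3],-7.05,1]
    - [[0,0,3],-7.05,1]
    - [[0,0,3],-7.05,1]
    - [[0,0,3],-7.05,1]
    - [[0,0,3],-7.05,1]
    - [[0,0,3],-7.05,1]
    - [[0,0,3],-7.05,1]

```text
t: 3.98
position: [0.5466, 0.2088, 0.1439]
tool_rot: [0.172, 0.985, -0.001, -0.0]
force: [0.3, 0.2, -0.0]
finger_gap: 0.0882
grip_force: 0.0
```

>>> servo_tool:
  commands:
    - [[0,0,0],0,1]
    - [[0,0,0],0,1]
    - [[0,0,0],0,1]

```text
t: 4.23
position: [0.5466, 0.21, 0.1444]
tool_rot: [0.176, 0.984, -0.0, -0.0]
force: [0.5, 0.3, 0.0]
finger_gap: 0.088
grip_force: 0.0
```

Run:
```python
from h import *
o=ctrl.observe();print(o["t"],o["position"],psi(),o["q"])
s,P,C,f=snap("wrist");save("w2.png",s["color"])
for z in((.0055,.018),(.004,.018)):print("disc",fit(P,(.488,.232),160,*z,.0305))
o=ctrl.observe();print(o["t"],o["position"],psi(),o["q"])
```

```text
4.2333 [0.54660273 0.20997683 0.14444458] 159.70608007352598 [ 0.12478983  0.63406999 -0.79786403  1.73127586  0.52701735  1.00423946
  0.34813016]
disc (array([0.48584594, 0.23309935]), np.float64(157.4985931965162), np.float64(0.0024418858714869433), np.int64(2478))
disc (array([0.48585592, 0.23309868]), np.float64(157.50261717436692), np.float64(0.002408996514901436), np.int64(2483))
4.2833 [0.54660817 0.21025494 0.1445739 ] 159.76178046477605 [ 0.12440427  0.6339412  -0.79798452  1.73114879  0.52708062  1.00427097
  0.34863963]
```

View pics/w2.png

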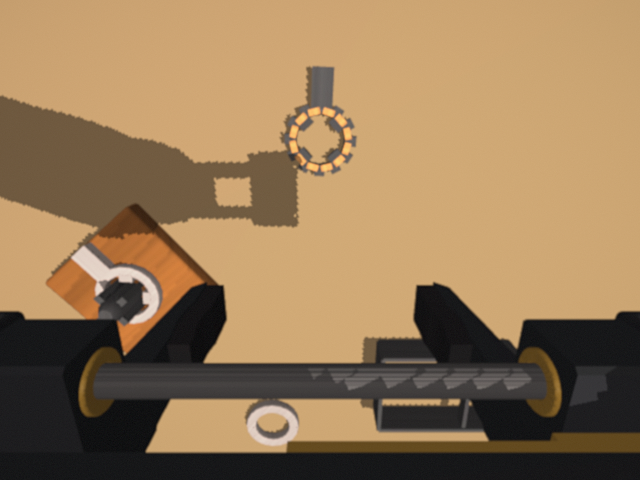

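The disc sits at (320,140), in line with the finger centre and matching the top view within 2.5 mm. Approach and grip.

>>> servo_tool:
  commands:
    - [[32.5,0.2,0],1.1,1]
    - [[32.5,0.2,0],1.1,1]
    - [[0,0,30],0,1]
    - [[0,0,30],0,1]
    - [[0,0,30],0,1]
    - [[0,0,20],0,1]
    - [[0,0,15],0,1]
    - [[0,0,10],0,1]
    - [[0,0,6],0,1]
    - [[0,0,0],0,1]
    - [[0,0,0],0,1]
    - [[0,0,0],0,1]

```text
t: 5.28
position: [0.4866, 0.2345, 0.0045]
tool_rot: [0.193, 0.981, 0.001, 0.001]
force: [-0.9, -1.0, 0.6]
finger_gap: 0.0881
grip_force: 0.0
```

>>> servo_tool:
  commands:
    - [[0,0,0],0,0.5]
    - [[0,0,0],0,0.5]
    - [[0,0,0],0,0.5]
    - [[0,0,0],0,0.5]
    - [[0,0,0],0,0.5]
    - [[0,0,0],0,0.5]

```text
t: 5.78
position: [0.4858, 0.234, 0.0036]
tool_rot: [0.193, 0.981, 0.0, 0.0]
force: [-0.6, 0.3, 0.1]
finger_gap: 0.0503
grip_force: 0.0
```

Run:
```python
from h import *
o=ctrl.observe();print(o["t"],o["position"],psi(),o["finger_gap"],o["grip_force"])
s,P,C,f=snap("wrist");t=ctrl.snapshot("side")["color"]
save("w3.png",np.hstack([cv2.resize(s["color"],(400,300)),cv2.resize(t[130:280,200:400],(400,300))]))
```

```text
5.7833 [0.48577689 0.2339678  0.00356739] 157.75305570053834 0.05034699606330261 0.0
```

View pics/w3.png

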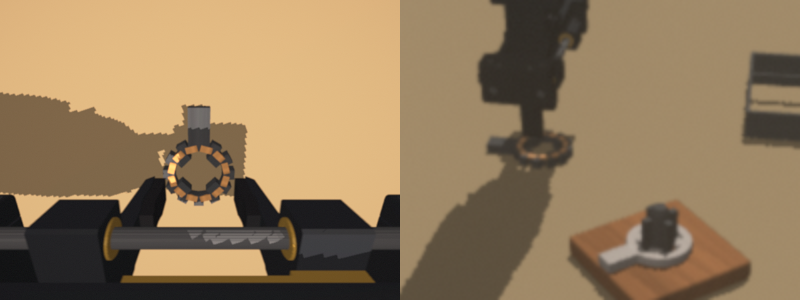

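The disc lies at the TCP, with its centre near (200,172) in the left half, and the fingers are beside it, but the gap reads 50 mm with no force. Letting them finish closing.

>>> servo_tool:
  commands:
    - [[0,0,0],0,0.5]
    - [[0,0,0],0,0.5]

```text
t: 6.05
position: [0.4857, 0.234, 0.0035]
tool_rot: [0.193, 0.981, -0.0, -0.0]
force: [-0.4, -0.0, 0.7]
finger_gap: 0.0442
grip_force: 0.0
```

Run:
```python
from h import *
o=ctrl.observe();print(o["t"],o["position"],psi(),o["finger_gap"],o["grip_force"],o["force"])
s,P,C,f=snap("wrist")
save("w4.png",cv2.resize(s["color"][150:350,200:440],(720,600)))
d=P[200:330,220:420]
for v in (260,275,290,300): print(v,[(int(u),*(np.round(1000*P[v,u]).astype(int))) for u in range(236,410,8)])
```

```text
6.05 [0.4857119  0.2339742  0.00346846] 157.75529761165342 0.04420440012820555 0.0 [-0.40139658 -0.03552022  0.74597073]
260 [(236, np.int64(462), np.int64(193), np.int64(-1)), (244, np.int64(463), np.int64(198), np.int64(0)), (252, np.int64(465), np.int64(202), np.int64(0)), (260, np.int64(467), np.int64(206), np.int64(0)), (268, np.int64(466), np.int64(213), np.int64(9)), (276, np.int64(467), np.int64(217), np.int64(9)), (284, np.int64(468), np.int64(221), np.int64(11)), (292, np.int64(470), np.int64(225), np.int64(11)), (300, np.int64(475), np.int64(227), np.int64(0)), (308, np.int64(477), np.int64(231), np.int64(1)), (316, np.int64(479), np.int64(235), np.int64(-1)), (324, np.int64(481), np.int64(239), np.int64(0)), (332, np.int64(482), np.int64(243), np.int64(-1)), (340, np.int64(480), np.int64(248), np.int64(10)), (348, np.int64(481), np.int64(252), np.int64(11)), (356, np.int64(483), np.int64(256), np.int64(10)), (364, np.int64(485), np.int64(260), np.int64(9)), (372, np.int64(486), np.int64(264), np.int64(10)), (380, np.int64(492), np.int64(268), np.int64(0)), (388, np.int64(
[... 2786 characters left out ...]
t64(494), np.int64(219), np.int64(10)), (308, np.int64(501), np.int64(221), np.int64(-1)), (316, np.int64(502), np.int64(225), np.int64(1)), (324, np.int64(504), np.int64(229), np.int64(-1)), (332, np.int64(502), np.int64(235), np.int64(8)), (340, np.int64(502), np.int64(240), np.int64(10)), (348, np.int64(504), np.int64(244), np.int64(10)), (356, np.int64(506), np.int64(248), np.int64(10)), (364, np.int64(507), np.int64(252), np.int64(10)), (372, np.int64(484), np.int64(258), np.int64(53)), (380, np.int64(486), np.int64(261), np.int64(52)), (388, np.int64(487), np.int64(265), np.int64(52)), (396, np.int64(487), np.int64(268), np.int64(54)), (404, np.int64(488), np.int64(271), np.int64(55))]
```

View pics/w4.png

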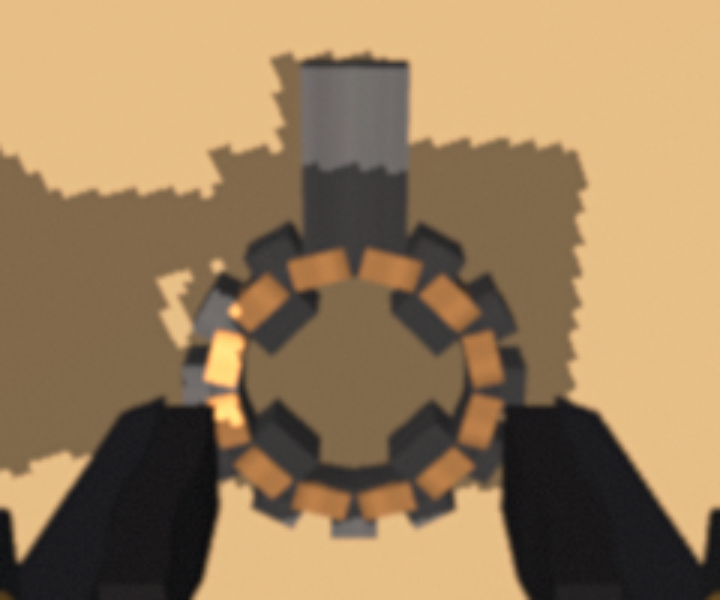

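The crop shows both fingers ending above the disc; depth puts the lowest visible finger points at z≈43 mm. I'll check the tip height with the side camera, which does not depend on the tool pose.

Run:
```python
from h import *
s,P,C,f=snap("side")
o=ctrl.observe();p=np.array(o["position"]);a=np.radians(psi())
D=P-p; X=D[...,0]*np.cos(a)+D[...,1]*np.sin(a);Y=D[...,0]*np.sin(a)-D[...,1]*np.cos(a)
m=(abs(X)<.03)&(abs(Y)<.075)&(P[...,2]<.16)&(P[...,2]>.014)
for lo in np.arange(.014,.16,.008):
    k=m&(P[...,2]>=lo)&(P[...,2]<lo+.008)
    if k.any(): print(round(lo,3),k.sum(),"X",np.round(1000*np.percentile(X[k],[2,98])),"Y",np.round(1000*np.percentile(Y[k],[2,98])))
print(C[:3,3])
```

```text
0.03 4 X [-7.  7.] Y [-31.  27.]
0.038 40 X [-9. 11.] Y [-39.  30.]
0.046 34 X [-10.  12.] Y [-39.  31.]
0.054 42 X [-10.  11.] Y [-41.  30.]
0.062 38 X [-9. 10.] Y [-42. -34.]
0.07 28 X [-10.  12.] Y [-42. -35.]
0.094 6 X [-9. -4.] Y [27. 30.]
0.102 22 X [-30.  -8.] Y [-54.  34.]
0.11 32 X [-30. -12.] Y [-53.  31.]
0.118 97 X [-30. -17.] Y [-53.  75.]
0.126 21 X [-29. -18.] Y [-51.  74.]
0.134 96 X [-28.  17.] Y [-51.  70.]
0.142 329 X [-27.  24.] Y [-74.  72.]
0.15 125 X [-21.  21.] Y [-44.  12.]
0.158 26 X [-18.  20.] Y [-43.   1.]
[ 0.3340456  -0.7931203   0.62347785]
```

Side-camera depth confirms it: the real fingertips end at z≈36 mm while the reported TCP is at 3.5 mm. The true tips are about 34 mm behind the reported TCP. I'll open and descend further, watching the force.

>>> servo_tool:
  commands:
    - [[0,0,0],0,1]
    - [[0,0,0],0,1]
    - [[0,0,0],0,1]
    - [[0,0,0],0,1]
    - [[0,0,0],0,1]
    - [[0,0,0],0,1]
    - [[0,0,8],0,1]
    - [[0,0,8],0,1]
    - [[0,0,8],0,1]
    - [[0,0,0],0,1]
    - [[0,0,0],0,1]

```text
t: 7.07
position: [0.4851, 0.2337, -0.0214]
tool_rot: [0.193, 0.981, -0.0, -0.001]
force: [0.8, -0.3, 0.6]
finger_gap: 0.0881
grip_force: 0.0
```

Run:
```python
from h import *
s,P,C,f=snap("side")
o=ctrl.observe();p=np.array(o["position"]);a=np.radians(psi());print(p,o["force"],o["finger_gap"])
D=P-p; X=D[...,0]*np.cos(a)+D[...,1]*np.sin(a);Y=D[...,0]*np.sin(a)-D[...,1]*np.cos(a)
m=(abs(X)<.015)&(abs(Y)<.075)&(abs(Y)>.036)&(P[...,2]<.07)
for lo in np.arange(-.004,.05,.003):
    k=m&(P[...,2]>=lo)&(P[...,2]<lo+.003)
    if k.any(): print(round(lo,3),k.sum(),"X",np.round(1000*np.percentile(X[k],[2,98])),"Y",np.round(1000*np.percentile(Y[k],[2,98])))
```

```text
[ 0.4854027   0.23397121 -0.0209024 ] [ 0.19362907  0.0531255  -0.36184759] 0.08835159144202309
-0.004 24 X [-15.  13.] Y [-71.  70.]
-0.001 158 X [-15.  14.] Y [-73.  70.]
0.002 20 X [-14.   9.] Y [-70.  53.]
0.011 3 X [-8.  6.] Y [-50.  52.]
0.014 11 X [-8. 10.] Y [-57.  53.]
0.017 15 X [-9. 12.] Y [-59.  49.]
0.02 11 X [-9.  8.] Y [-61.  30.]
0.023 15 X [-9. 10.] Y [-61. -58.]
0.026 10 X [-9. 10.] Y [-61. -58.]
0.029 18 X [-9. 11.] Y [-61. -55.]
0.032 14 X [-9. 11.] Y [-62. -55.]
0.035 12 X [-8.  9.] Y [-63. -54.]
0.038 16 X [-9. 10.] Y [-64. -55.]
0.041 11 X [-9.  9.] Y [-64. -53.]
0.044 23 X [-9. 11.] Y [-64.  54.]
0.047 13 X [-8. 10.] Y [-63.  31.]
```

>>> servo_tool:
  commands:
    - [[0,0,4],0,1]
    - [[0,0,4],0,1]
    - [[0,0,2],0,1]
    - [[0,0,0],0,1]
    - [[0,0,0],0,0.5]
    - [[0,0,0],0,0.5]
    - [[0,0,0],0,0.5]
    - [[0,0,0],0,0.5]
    - [[0,0,0],0,0.5]
    - [[0,0,0],0,0.5]
    - [[0,0,0],0,0.5]

```text
t: 8.03
position: [0.4858, 0.234, -0.0304]
tool_rot: [0.193, 0.981, -0.0, 0.0]
force: [-0.3, -0.4, 2.1]
finger_gap: 0.0611
grip_force: 30.0
```

Disc gripped at 61 mm with 30 N. Lift, move beside the hub, and turn.

>>> servo_tool:
  commands:
    - [[0,0,-15],0,0.5]
    - [[0,0,-30],0,0.5]
    - [[0,0,-35],0,0.5]
    - [[0,0,-40],0,0.5]
    - [[-10.6,-34.7,0],0,0.5]
    - [[-10.6,-34.7,0],0,0.5]
    - [[-10.6,-34.7,0],0,0.5]
    - [[-10.6,-34.7,0],0,0.5]
    - [[-10.6,-34.7,0],0,0.5]
    - [[-10.6,-34.7,0],0,0.5]
    - [[-10.6,-34.7,0],0,0.5]
    - [[0,0,0],0,0.5]

```text
t: 9.03
position: [0.4609, -0.0276, 0.0895]
tool_rot: [0.198, 0.98, -0.003, -0.001]
force: [-0.3, -0.3, -1.4]
finger_gap: 0.0612
grip_force: 30.0
```

>>> servo_tool:
  commands:
    - [[0,0,0],6.94,0.5]
    - [[0,0,0],6.94,0.5]
    - [[0,0,0],6.94,0.5]
    - [[0,0,0],6.94,0.5]
    - [[0,0,0],6.94,0.5]
    - [[0,0,0],6.94,0.5]
    - [[0,0,0],6.94,0.5]
    - [[0,0,0],6.94,0.5]
    - [[0,0,0],6.94,0.5]
    - [[0,0,0],6.94,0.5]
    - [[0,0,0],6.94,0.5]
    - [[0,0,0],6.94,0.5]
    - [[0,0,0],6.94,0.5]
    - [[0,0,0],6.94,0.5]
    - [[0,0,0],6.94,0.5]
    - [[0,0,0],6.94,0.5]
    - [[0,0,0],6.94,0.5]
    - [[0,0,0],6.94,0.5]
    - [[0,0,0],6.94,0.5]
    - [[0,0,0],6.94,0.5]

```text
t: 10.7
position: [0.4624, -0.0181, 0.0902]
tool_rot: [0.987, 0.162, 0.0, -0.0]
force: [0.2, 0.0, -0.9]
finger_gap: 0.0609
grip_force: 30.0
```

>>> servo_tool:
  commands:
    - [[0,0,0],0,0.5]
    - [[0,0,0],0,0.5]
    - [[0,0,0],0,0.5]

```text
t: 10.95
position: [0.4625, -0.0185, 0.0898]
tool_rot: [0.986, 0.167, 0.0, -0.0]
force: [0.3, 0.3, -0.4]
finger_gap: 0.0608
grip_force: 30.0
```

Run:
```python
from h import *
o=ctrl.observe();p=np.array(o["position"]);a=psi();print(o["t"],p,a,o["q"],o["grip_force"],o["finger_gap"])
s,P,C,f=snap("wrist");save("w5.png",s["color"])
h=fit(P,(.5566,.0133),-161,.0255,.036);print("hub",h)
# axis from nose
N=P[(P[...,2]>.058)&(P[...,2]<.07)&(np.hypot(P[...,0]-.5566,P[...,1]-.0133)<.02)];print("nose",len(N),N.mean(0) if len(N) else"")
# held disc
M=(P[...,2]>p[2]+.02)&(P[...,2]<p[2]+.055)
Q=P.copy();print("heldz",np.median(P[...,2][M&(np.hypot(P[...,0]-p[0],P[...,1]-p[1])<.06)])-p[2])
d=fit(P,p[:2],a,p[2]+.034,p[2]+.046,.0305);print("disc",d,"off tool x,y",(d[0]-p[:2])@[np.cos(np.radians(a)),np.sin(np.radians(a))],(d[0]-p[:2])@[np.sin(np.radians(a)),-np.cos(np.radians(a))])
```

```text
10.95 [ 0.46245759 -0.01854841  0.08983269] 19.180318072593423 [ 0.11567692  0.41203496 -0.20736519  2.09871924  0.1374458   0.64307525
 -1.42102988] 29.99988466501236 0.06081543639159294
hub (array([0.55586241, 0.01492579]), np.float64(-163.82643494007903), np.float64(0.020606754729630673), np.int64(4326))
nose 1029 [0.5543485  0.01455168 0.06277605]
heldz 0.04035671588643372
disc (array([ 0.45468117, -0.02037031]), np.float64(19.260530322302465), np.float64(0.07467028636049422), np.int64(10072)) off tool x,y -0.007943309523115371 -0.000834114203374294
```

View pics/w5.png

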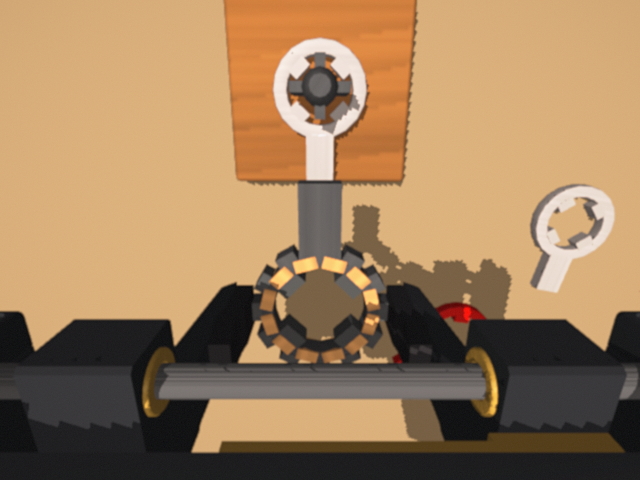

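The wrist view shows the hub shaft at (320,86) and the held disc at (320,305), with the two tabs in one line, so yaw and sideways are aligned. One more computation for the forward distance.

Run:
```python
from h import *
o=ctrl.observe();p=np.array(o["position"]);a=np.radians(psi());print(p,np.degrees(a))
s,P,C,f=snap("wrist")
D=P-p;X=D[...,0]*np.cos(a)+D[...,1]*np.sin(a);Y=D[...,0]*np.sin(a)-D[...,1]*np.cos(a);Z=P[...,2]
# tab tip of held disc
k=(abs(Y)<.006)&(abs(Z-p[2]-.042)<.008)&(X>.03)&(X<.08); print("tab tip x",np.percentile(X[k],[95,98,99.5]),"top z rel",np.median(D[...,2][k]))
k=(X>.035)&(X<.054)&(abs(Z-p[2]-.042)<.008)&(abs(Y)<.02);print("tab y",np.percentile(Y[k],[1,99]))
# ring of the fitted plate: outer-boundary circle fit
k=((Z>.025)&(Z<.035)&(np.hypot(X-.1,Y)<.04)&(X>.078)).astype(np.uint8)
c=max(cv2.findContours(k,cv2.RETR_EXTERNAL,cv2.CHAIN_APPROX_NONE)[0],key=cv2.contourArea)[:,0]
x,y=X[c[:,1],c[:,0]],Y[c[:,1],c[:,0]];g=(x>.085);x,y=x[g],y[g]
A=np.c_[2*x,2*y,np.ones_like(x)];q=np.linalg.lstsq(A,x*x+y*y,rcond=None)[0]
for _ in range(5):
    r=abs(np.hypot(x-q[0],y-q[1])-np.sqrt(q[2]+q[0]**2+q[1]**2));g=r<.0025;x,y=x[g],y[g]
    A=np.c_[2*x,2*y,np.ones_like(x)];q=np.linalg.lstsq(A,x*x+y*y,rcond=None)[0]
print("hub ring x,y,r",q[:2],np.sqrt(q[2]+q[0]**2+q[1]**2),len(x))
k=(Z>.060)&(Z<.072)&(abs(X-.1)<.02)&(abs(Y)<.02);print("nose",X[k].min(),X[k].max(),Y[k].min(),Y[k].max(),np.median(Z[k]))
k=(Z>.051)&(Z<.060)&(abs(X-.1)<.025)&(abs(Y)<.025);print("splines",np.percentile(X[k],[1,99]),np.percentile(Y[k],[1,99]))
```

```text
[ 0.46245844 -0.01866224  0.08973845] 19.135886320838214
tab tip x [0.0556976  0.05598892 0.05614343] top z rel 0.04001570292971998
tab y [-0.00977575  0.00787417]
hub ring x,y,r [ 0.10392319 -0.0011954 ] 0.02307352565599377 47
nose 0.08948453105349101 0.1073396154551008 -0.010070659788989193 0.0081260729091094 0.0642733914926843
splines [0.08106943 0.1151322 ] [-0.0184279   0.01610072]
```

>>> servo_tool:
  commands:
    - [[33.2,0,0],0,0.5]
    - [[33.2,0,0],0,0.5]
    - [[33.2,0,0],0,0.5]
    - [[0,0,0],0,0.5]
    - [[0,0,15],0,0.5]
    - [[0,0,15],0,0.5]
    - [[0,0,12],0,0.5]
    - [[0,0,6],0,0.5]
    - [[0,0,0],0,0.5]
    - [[0,0,0],0,0.5]
    - [[0,0,0],0,0.5]

```text
t: 11.97
position: [0.5572, 0.0134, 0.0422]
tool_rot: [0.986, 0.165, 0.001, 0.0]
force: [0.1, -0.7, -0.1]
finger_gap: 0.0611
grip_force: 30.0
```

Run:
```python
from h import *
o=ctrl.observe();p=np.array(o["position"]);a=np.radians(psi());print(p,np.degrees(a),o["force"],o["grip_force"])
s,P,C,f=snap("wrist");save("w6.png",cv2.resize(s["color"][170:370,200:440],(720,600)))
D=P-p;X=D[...,0]*np.cos(a)+D[...,1]*np.sin(a);Y=D[...,0]*np.sin(a)-D[...,1]*np.cos(a);Z=P[...,2]
k=(Z>.060)&(Z<.069)&(abs(X)<.014)&(abs(Y)<.014);print("nose",k.sum(),np.percentile(X[k],[1,99]),np.percentile(Y[k],[1,99]),np.median(Z[k]))
```

```text
[0.55721002 0.01342436 0.04216077] 18.9594354471808 [ 0.13316737 -0.72922218 -0.06223501] 29.999854266643524
nose 794 [-0.00766538  0.00653862] [-0.00979948  0.00602209] 0.06432553625625184
```

View pics/w6.png

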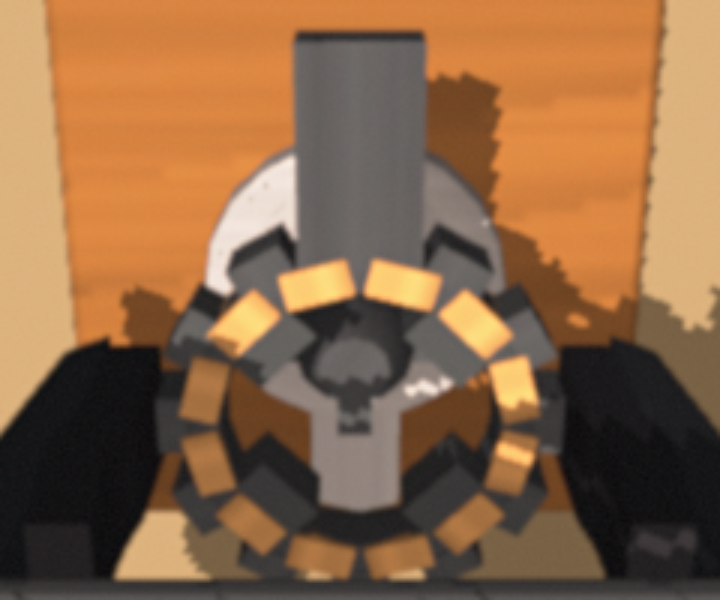

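Seen through the bore, the shaft is at about (352,370) and the disc's centre line at u≈359 in the crop, so it sits about 1 mm to tool −y. I'll nudge and descend.

>>> servo_tool:
  commands:
    - [[0,-0.7,0],0,0.5]
    - [[0,0,6],0,0.5]
    - [[0,0,6],0,0.5]
    - [[0,0,5],0,0.5]
    - [[0,0,4],0,0.5]
    - [[0,0,4],0,0.5]
    - [[0,0,0],0,0.5]
    - [[0,0,0],0,0.5]

```text
t: 12.68
position: [0.5562, 0.0141, 0.0161]
tool_rot: [0.986, 0.165, -0.0, -0.0]
force: [0.0, 0.1, -1.6]
finger_gap: 0.0609
grip_force: 30.0
```

Already 10 mm past the spline tops with no force. Continuing.

>>> servo_tool:
  commands:
    - [[0,0,5],0,0.5]
    - [[0,0,5],0,0.5]
    - [[0,0,3],0,0.5]
    - [[0,0,2],0,0.5]
    - [[0,0,0],0,0.5]
    - [[0,0,0],0,0.5]

```text
t: 13.18
position: [0.5564, 0.0141, 0.0014]
tool_rot: [0.986, 0.165, -0.0, -0.0]
force: [-0.5, 0.2, -1.1]
finger_gap: 0.0611
grip_force: 30.0
```

>>> servo_tool:
  commands:
    - [[0,0,1],0,0.5]
    - [[0,0,0],0,0.5]
    - [[0,0,0],0,1]
    - [[0,0,0],0,1]
    - [[0,0,0],0,1]
    - [[0,0,-10],0,1]
    - [[0,0,-25],0,1]
    - [[0,0,-35],0,1]
    - [[0,0,-40],0,1]
    - [[-23.2,26.5,0],0,1]
    - [[-23.2,26.5,0],0,1]
    - [[-23.2,26.5,0],0,1]
    - [[-23.2,26.5,0],0,1]
    - [[-23.2,26.5,0],0,1]
    - [[-23.2,26.5,0],0,1]
    - [[-23.2,26.5,0],0,1]
    - [[0,0,0],5.5,1]
    - [[0,0,0],5.5,1]
    - [[0,0,0],0,1]
    - [[0,0,0],0,1]

```text
t: 14.85
position: [0.4634, -0.2139, 0.1111]
tool_rot: [0.997, 0.071, 0.0, 0.0]
force: [-0.3, 0.4, 0.7]
finger_gap: 0.0881
grip_force: 0.0
```

>>> servo_tool:
  commands:
    - [[0,0,0],0,1]
    - [[0,0,0],0,1]

```text
t: 15.02
position: [0.4634, -0.2136, 0.1107]
tool_rot: [0.997, 0.071, 0.0, -0.0]
force: [0.7, 1.1, 0.3]
finger_gap: 0.0885
grip_force: 0.0
```

Run:
```python
from h import *
o=ctrl.observe();p=np.array(o["position"]);a=np.radians(psi());print(o["t"],p,np.degrees(a),o["q"],o["finger_gap"])
s,P,C,f=snap("wrist");save("w7.png",s["color"])
d=fit(P,(.532,-.204),-172,.005,.018);print(d)
g=d[0]-p[:2];print("tool x,y",g@[np.cos(a),np.sin(a)],g@[np.sin(a),-np.cos(a)],"turn",np.degrees(a)-(d[1]+180))
P=snap("top")[1]
print("disc on hub",fit(P,(.5565,.0135),19,.0345,.046,.0305))
k=(np.hypot(P[...,0]-.5565,P[...,1]-.0135)<.031)&(P[...,2]>.033)&(P[...,2]<.05)&(np.hypot(P[...,0]-.5565,P[...,1]-.0135)>.019);q=P[k];A=np.c_[q[:,:2]-[.5565,.0135],np.ones(len(q))];print("plane",np.linalg.lstsq(A,q[:,2],rcond=None)[0])
```

```text
15.0167 [ 0.46340261 -0.21357645  0.11074327] 8.128641803479868 [ 0.44479513  0.43724075 -0.12548296  1.97543861  0.07905472  0.7332575
 -1.15669451] 0.08848277760375496
(array([ 0.54679179, -0.19893543]), np.float64(-170.7301794151017), np.float64(0.02700822702584927), np.int64(2896))
tool x,y 0.0846215598297272 -0.0027030129900989554 turn -1.1411787814184304
disc on hub (array([0.5565595 , 0.01305275]), np.float64(19.074149385242098), np.float64(0.009397374822732521), np.int64(628))
plane [-0.00167303 -0.00475522  0.04021234]
```

View pics/w7.png

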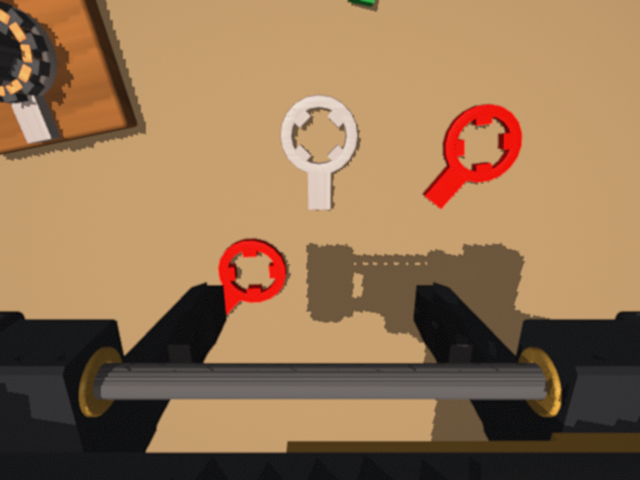

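The view shows the separator at (319,135) with its tab straight back, red neighbours at (483,142) and (252,270), and the disc on the hub at top left. The disc lies flat at 40.2 mm with yaw 19.07°. I'll refit the separator alone and check what lies in the fingers' path.

Run:
```python
from h import *
o=ctrl.observe();p=np.array(o["position"]);a=np.radians(psi())
s,P,C,f=snap("wrist")
Q=np.full_like(P,np.nan);Q[75:230,255:385]=P[75:230,255:385]
d=fit(Q,(.532,-.204),-172,.005,.018);print(d)
g=d[0]-p[:2];print("tool x,y",g@[np.cos(a),np.sin(a)],g@[np.sin(a),-np.cos(a)],"turn",np.degrees(a)-(d[1]+180))
b=np.radians(d[1]+180);D=P-np.r_[d[0],0];X=D[...,0]*np.cos(b)+D[...,1]*np.sin(b);Y=D[...,0]*np.sin(b)-D[...,1]*np.cos(b)
c=s["color"].astype(int);red=(c[...,0]>120)&(c[...,1]<70)&(P[...,2]<.02)
for nm,k in(("R",red&(Y>.02)),("L",red&(Y<-.005))):
    for lo in range(-60,40,8):
        j=k&(X>lo/1000)&(X<(lo+8)/1000)
        if j.any():print(nm,lo,np.round(1000*np.array([Y[j].min(),Y[j].max()])))
```

```text
(array([ 0.53016366, -0.20234922]), np.float64(-171.70214678611802), np.float64(0.006570638043656001), np.int64(2909))
tool x,y 0.06779334224936187 -0.0018884312737591385 turn -0.23563313896266536
R -60 [ 94. 103.]
R -52 [ 86. 109.]
R -44 [ 88. 127.]
R -36 [ 94. 146.]
R -28 [100. 152.]
R -20 [ 99. 156.]
R -12 [ 98. 157.]
R -4 [ 98. 156.]
R 4 [100. 154.]
R 12 [104. 149.]
R 20 [116. 139.]
```

The path is clear, with the nearest red plate at y ≥ 86 mm. Grasp.

>>> servo_tool:
  commands:
    - [[34,-0.7,0],-0.2,1]
    - [[34,-0.7,0],0,1]
    - [[0,0,30],0,1]
    - [[0,0,35],0,1]
    - [[0,0,30],0,1]
    - [[0,0,20],0,1]
    - [[0,0,15],0,1]
    - [[0,0,8],0,1]
    - [[0,0,3],0,1]
    - [[0,0,0],0,1]
    - [[0,0,0],0,1]
    - [[0,0,0],0,0.5]
    - [[0,0,0],0,0.5]
    - [[0,0,0],0,0.5]
    - [[0,0,0],0,0.5]
    - [[0,0,0],0,0.5]
    - [[0,0,0],0,0.5]
    - [[0,0,0],0,0.5]

```text
t: 16.67
position: [0.5305, -0.2033, -0.0301]
tool_rot: [0.997, 0.071, 0.0, 0.0]
force: [-0.2, 0.4, 4.5]
finger_gap: 0.059
grip_force: 30.0
```

>>> servo_tool:
  commands:
    - [[0,0,-15],0,0.5]
    - [[0,0,-30],0,0.5]
    - [[0,0,-35],0,0.5]
    - [[0,0,-40],0,0.5]
    - [[-6.8,-32,0],0,0.5]
    - [[-6.8,-32,0],0,0.5]
    - [[-6.8,-32,0],0,0.5]
    - [[-6.8,-32,0],0,0.5]
    - [[-6.8,-32,0],0,0.5]
    - [[-6.8,-32,0],0,0.5]
    - [[0,0,0],-5.35,0.5]
    - [[0,0,0],-5.35,0.5]
    - [[0,0,0],0,0.5]
    - [[0,0,0],0,0.5]
    - [[0,0,0],0,0.5]

```text
t: 17.92
position: [0.4625, -0.0194, 0.0894]
tool_rot: [0.987, 0.162, -0.0, -0.0]
force: [0.3, -0.5, -1.4]
finger_gap: 0.0592
grip_force: 30.0
```

Run:
```python
from h import *
o=ctrl.observe();p=np.array(o["position"]);a=np.radians(psi());print(o["t"],p,np.degrees(a),o["grip_force"],o["finger_gap"])
s,P,C,f=snap("wrist");save("w8.png",s["color"])
D=P-p;X=D[...,0]*np.cos(a)+D[...,1]*np.sin(a);Y=D[...,0]*np.sin(a)-D[...,1]*np.cos(a);Z=P[...,2]
k=(abs(Y+.001)<.004)&(abs(Z-p[2]-.040)<.006)&(X>.0)&(X<.05); print("front rim x",np.percentile(X[k],[1,50,95,98,99.5]),"top z rel",np.median(D[...,2][k]))
k=(X>.008)&(X<.016)&(abs(D[...,2]-.04)<.006)&(abs(Y)<.028);print("ring y",np.percentile(Y[k],[1,99]))
k=(Z>.060)&(Z<.072)&(abs(X-.1)<.02)&(abs(Y)<.02);print("nose",np.percentile(X[k],[1,99]),np.percentile(Y[k],[1,99]))
k=(Z>.051)&(Z<.060)&(abs(X-.1)<.025)&(abs(Y)<.025);print("splines",np.percentile(X[k],[1,99]),np.percentile(Y[k],[1,99]))
```

```text
17.9167 [ 0.46253422 -0.01935388  0.08936635] 18.652052172568865 29.999599799048156 0.059178048938078605
front rim x [0.0214958  0.02701051 0.03014819 0.0302204  0.03040517] top z rel 0.03992426705179333
ring y [-0.02755434  0.02663896]
nose [0.08999109 0.10622756] [-0.01060957  0.00534178]
splines [0.0811703  0.11511692] [-0.01974008  0.0143864 ]
```

View pics/w8.png

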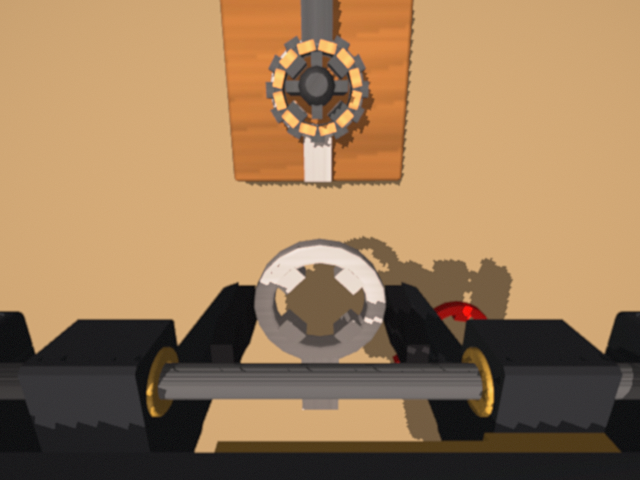

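The separator is held with its tab straight back, ring centre at (320,300). The hub shaft is at (316,86) with the disc's tab pointing ahead and the plate's tab back. I'll correct about 2 mm sideways and lower.

>>> servo_tool:
  commands:
    - [[32.7,-0.6,0],-0.3,0.5]
    - [[32.7,-0.6,0],0,0.5]
    - [[32.6,-0.7,0],0,0.5]
    - [[0,0,0],0,0.5]
    - [[0,0,15],0,0.5]
    - [[0,0,15],0,0.5]
    - [[0,0,10],0,0.5]
    - [[0,0,6],0,0.5]
    - [[0,0,5],0,0.5]
    - [[0,0,5],0,0.5]
    - [[0,0,4],0,0.5]
    - [[0,0,0],0,0.5]
    - [[0,0,0],0,0.5]

```text
t: 19.05
position: [0.5548, 0.0148, 0.0296]
tool_rot: [0.986, 0.166, 0.0, 0.0]
force: [0.7, 0.1, -2.1]
finger_gap: 0.0595
grip_force: 30.0
```

>>> servo_tool:
  commands:
    - [[0,0,4],0,0.5]
    - [[0,0,4],0,0.5]
    - [[0,0,4],0,0.5]
    - [[0,0,3],0,0.5]
    - [[0,0,2],0,0.5]
    - [[0,0,1],0,0.5]
    - [[0,0,0],0,0.5]
    - [[0,0,0],0,0.5]

```text
t: 19.72
position: [0.5547, 0.0149, 0.0115]
tool_rot: [0.986, 0.166, 0.0, -0.0]
force: [0.6, 0.2, -1.4]
finger_gap: 0.0595
grip_force: 30.0
```

>>> servo_tool:
  commands:
    - [[0,0,1],0,0.5]
    - [[0,0,0],0,0.5]
    - [[0,0,0],0,1]
    - [[0,0,0],0,1]
    - [[0,0,0],0,1]
    - [[0,0,0],0,1]
    - [[0,0,-10],0,1]
    - [[0,0,-25],0,1]
    - [[0,0,-35],0,1]
    - [[0,0,-40],0,1]
    - [[-35,0,0],0,1]
    - [[-35,0,0],0,1]
    - [[-30,0,0],0,1]
    - [[0,0,0],0,1]
    - [[0,0,0],0,1]
    - [[0,0,0],0,1]

```text
t: 21.05
position: [0.4614, -0.0177, 0.1214]
tool_rot: [0.986, 0.166, 0.001, 0.0]
force: [0.5, 0.7, 0.1]
finger_gap: 0.0883
grip_force: 0.0
```

Run:
```python
from h import *
o=ctrl.observe();print(o["t"],o["position"],o["force"])
s,P,C,f=snap("wrist");t=ctrl.snapshot("side")["color"]
save("w9.png",np.hstack([cv2.resize(s["color"][:300],(400,300)),cv2.resize(t[210:300,270:390],(400,300))]))
r=np.hypot(P[...,0]-.5555,P[...,1]-.0137)
k=(r<.029)&(r>.020)&(P[...,2]>.043)&(P[...,2]<.058);q=P[k];A=np.c_[q[:,:2]-[.5555,.0137],np.ones(len(q))];print("plane",np.linalg.lstsq(A,q[:,2],rcond=None)[0],len(q))
print(fit(P,(.5555,.0137),-161,.045,.054))
```

```text
21.05 [ 0.46143544 -0.01772085  0.12136325] [0.45831724 0.71640316 0.12473411]
plane [-0.00241407 -0.00208419  0.04988304] 3013
(array([0.55456724, 0.01595773]), np.float64(-160.44642961249298), np.float64(0.0023015378796856487), np.int64(4041))
```

View pics/w9.png

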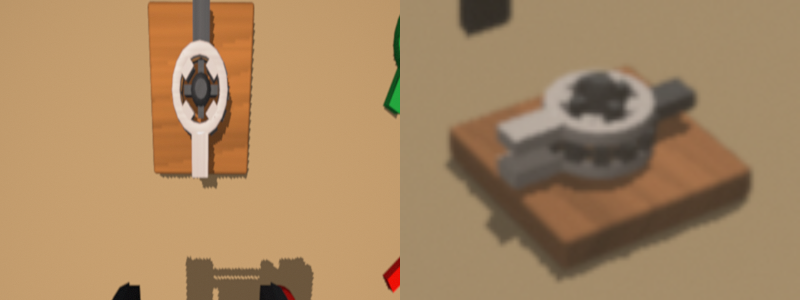

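The picture shows the separator flat on the disc, with its top at 49.9 mm (50 expected), tab at −160.4° over the fitted plate's tab, and the disc's tab opposite. The arm is clear, so I'm handing the job in.

```bash
python3 -c "
from station import ctrl
print(ctrl.close_job())"
```

```text
the job is handed in; nothing more can be done
None
```

The clutch pack is reassembled and handed in at about 21 s: the disc is home on the splines with its tab opposite the fitted plate's tab, and the separator lies flat on top with its tab opposite the disc's.

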